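Find the concealed catch of the cutlery chest

ROBOT

A 6-joint arm with a two-finger parallel gripper is mounted at the origin on the work surface. World frame = base frame: x ahead of the robot, y to its left, z up, the work surface at z = 0. Lengths are in m, angles in rad, forces in N, time in s.
With the tool pointing down it reaches from about 0.25 to 0.775 m from the base axis. Payload 4 kg.
Tool frame: the origin (TCP) lies on the centre line of the jaws, within the pads' length; the fingertips stand 8 mm ahead of it and the grasp point (between the pads) lies 11 mm behind it; z points along the fingers, y is the direction in which the jaws open and shut (so a half turn about z gives the same grasp; the last joint's range is limited). The gripper opens to 94 mm and grips with 3 to 60 N. Pads are 16 mm wide; open, the fingers measure 119 mm over their backs; the gripper's body (75 mm by 177 mm) begins 78 mm behind the grasp point.
Start: joints at [1.19, 0.087, 1.371, -0, 1.684, -0.103], TCP at [0.151, 0.529, 0.179] pointing down, gripper open.
Joint ranges: [-3.1, 3.1], [-0.76, 2.03], [0.27, 2.55], [-1.08, 4.22], [0.17, 2.65], [-2.57, 2.57]. Speed limits (rad/s): [2.79, 2.79, 3.14, 3.14, 3.14, 3.14].

INTERFACE

Orientations are given as [roll, pitch, yaw] about the fixed x, y, z axes, in that order (R = Rz(yaw) Ry(pitch) Rx(roll)).
In Python, from bench import robot gives the robot as it stands.
- The arm moves only by the shell command python3 -m crank 'ROWS' [OPENING]. ROWS is JSON, a list of rows, each a list of 4 numbers: the shift along the tool's x, y, z scaled (see below), then the turn about the tool's z scaled (see below). A call has exactly 10 rows; each row shifts and turns the commanded pose from where the row before left it, along the tool's axes as they then stand; what a row does not reach is not made up. The controller multiplies each number of a shift by 0.2 m and each number of a turn by pi/2 rad. A row lasts 1/8 s, in which the tool goes at most 62.5 mm and 10.7 degrees, less where a joint would pass 70% of its speed; a pose out of reach is approached as far as the arm can. A call with a number of a shift or a turn outside -1 to 1 is refused whole. A call with a gripper value outside its range is refused whole. OPENING is the gripper command: -1 is fully open, 1 is shut, values between are in proportion, set as the call begins (- or left out, the last holds). The fingers move at their own pace and stop on an object; the grip force is fixed at half the most. Time passes only in rows, so rows that do not move let the fingers close, or fill a call up. It gives the time, the measured TCP pose, the force and the opening at its end, in the units of the state.
- robot.get_obs(): the state, without advancing time (a new reading comes with each control period).
- robot.snapshot(name): name is "scene" or "top" or "wrist"; returns (picture, depth): 400x640x3 uint8, red, green, blue; 400x640 float32, m along the optical axis (not along the pixel's ray), 0 where there is no reading.
- robot.camera_params(name): a dict with "fx", "fy", "cx", "cy" (pixels), "world_from_camera" (4x4, takes a point from camera to world coordinates). Camera axes: x right, y down, z forward; pixel columns grow to the right and rows downward; lengths in m; the calibration is good to about 2 mm. The wrist camera is an equidistant fisheye: a pixel r from the principal point sees the ray r / f radians off the axis. A picture is of the moment at which its call begins: read the wrist's pose just before it. camera_params takes no time and is no camera call; for the wrist camera it gives the pose at the moment of the call.
- robot.close_job(): hands the job in, once; it reports no verdict.
The state is a dict: "time": time; "joint_positions": joint angles; "qvel": joint speeds; "joint_torque": joint torques, N m; "tool_pos": TCP position; "ee_rot": TCP orientation; "wrist_force": force on the tool from outside, world axes, zero at the start; "wrist_torque": the same for the moment, N m; "width": finger opening in m.
Only numpy, scipy, OpenCV 4.12 (cv2) and the standard library are available. Lean on these libraries where they do the work, as an engineer would, in place of code of your own. Each camera call takes 0.05 s, during which the arm holds its last target.

TASK

The wooden cutlery chest on the pantry counter is shut by a concealed catch: one of the five inlaid wooden blocks along its front rail sinks when it is pressed. Feel along the blocks with a fingertip until you find the one that gives, press it right in so that the lid springs open, then take your hand away and leave the lid standing open. Nothing is picked up, and everything standing on and around the chest stays where it is.

Things in the scene. Friction and masses are not known exactly. Their poses are not given: they have to be found in the camera images.
- chest: shut, heavy wooden cutlery chest, fixed to the counter: 280 mm deep (its x), 460 wide (its y), 105 high, turned up to 0.25 rad. Origin: centre of its underside; x points from its front (robot side) to its back, z up. Its flat top, 105 mm above the counter, is a fixed front rail (chest x -140 to -70 mm) and behind it the lid (chest x -69 to 140 mm), level with each other
- rail_middle (a point): middle of the rail's top face (chest x -105, y 0, z 105 mm), over the middle one of five inlaid blocks of the same wood, alike to the eye; axes as the chest's. The row runs along y: centres at y -134, -67, 0, 67, 134 mm. Each block is 42 mm along x and 54 along y, with its face 1.5 mm below the rail's. Four are solid and do not move; the fifth, in any of the five places, is the catch
- catch (a joint): how far the catch block is pressed in: 0 at rest, 0.005 m fully in; it lets go of the lid at about 0.003 m. Pressed straight down with about 5 to 6 N it sinks 5 mm into its pocket, and springs back when let go. The pocket is 57 by 45 mm in a rigid rail: the fingertip must fit inside it. Only touch tells which block it is; its place is not given
- lid (a joint): opening angle of the lid, hinged along the chest's back edge: 0 shut, 1.35 rad fully open, where it stays. Once the catch lets go, a spring lifts it by itself in 1 to 3 s, its front edge rising up and back from the rail; against an obstacle it pushes with less than 6 N, and goes on when the way is clear
- lid_front (a point): middle of the lid's front edge, at its top face; when shut 36 mm behind the row of blocks
- napkin_ring: plain steel napkin ring, 38 mm across and 28 mm high, standing on end on the left (+y) end of the chest's rail; origin at the centre of its foot
- salt_dish: small white china salt dish, 42 mm across and 22 mm high, standing on the right (-y) end of the chest's rail; origin at the centre of its foot
- coffee_cup: white mug, 72 mm across and 62 mm high, on the counter just in front of the chest, its handle towards the robot; origin at the centre of its foot
- spoon: steel spoon lying flat on the counter just in front of the chest; origin in its underside
- pepper_mill: dark wooden pepper mill, 54 mm across and 155 mm high, left of the chest; origin at the centre of its foot
- jam_jar: amber glass jar with a steel cap, 70 mm across and 95 mm high, right of the chest; origin at the centre of its foot

How it is judged:
By the outcome, as a careful person would: the job done as asked, in the order asked, and still so for the second after the job is handed in, with the robot touching nothing.
It also fails if it takes over 58 s, if anything falls off the work surface, if the arm or the gripper's body presses on something with over 40 N, if the wrist force passes 120 N, or if a joint passes its speed limit or range.

## Working session

There is one attempt and no reset: what is moved stays moved. The work goes in short steps, Python scripts to look and compute and a shell command to move; the robot and the scene stay as the last step left them, time stands still between calls to the robot, and variables do not carry over. Pictures are saved under pics/ and viewed, and the job is handed in when it is done.

```bash
ls; mkdir -p pics
python3 - <<'E'
from bench import robot
import cv2,numpy as np
o=robot.get_obs();print(o)
for n in("scene","top","wrist"):
    p,d=robot.snapshot(n);cv2.imwrite(f"pics/{n}0.png",p[:,:,::-1]);np.save(f"pics/{n}0.npy",d)
    c=robot.camera_params(n);print(n,c)
E
```

```text
pics
{'time': 0.0, 'joint_positions': array([ 1.18987447e+00,  8.79365817e-02,  1.37225186e+00, -2.28759427e-06,
        1.68358168e+00, -1.03099681e-01]), 'qvel': array([-3.98217451e-05,  4.31772008e-04,  1.61347777e-04,  8.70267229e-04,
       -7.75221204e-04,  6.65174391e-04]), 'joint_torque': array([-1.29177941e-03, -3.40165365e+01, -3.02433300e+01,  7.16856821e-02,
        3.29183810e-02, -1.58140456e-04]), 'tool_pos': array([0.1506236 , 0.52834551, 0.17801552]), 'ee_rot': array([-3.13942652e+00, -2.21836693e-04,  2.86376999e+00]), 'wrist_force': array([-0.9068587 , -0.04328205,  0.8040256 ]), 'wrist_torque': array([ 0.00809257,  0.04595393, -0.01982028]), 'width': 0.09409567657041697}
scene {'fx': 461.52184228952115, 'fy': 461.52184228952115, 'cx': 325.4242019282241, 'cy': 203.10527820306226, 'world_from_camera': array([[ 0.61337728,  0.62216644, -0.48649485,  1.35717719],
       [ 0.78967666, -0.4726884 ,  0.39112204, -0.5996734 ],
       [ 0.01338254, -0.624079  , -0.78124664,  1.31603789],
       [ 0.        ,  0.        ,  0.        ,  1.        ]])}
top {'fx': 475.96985734577385, 'fy': 475.96985734577385, 'cx': 320.55229549674374, 'cy': 199.8584507914341, 'world_from_camera': array([[ 1.25644808e-02, -9.79054775e-01,  2.03208958e-01,
         3.67625961e-01],
       [-9.99919881e-01, -1.26148880e-02,  1.04723633e-03,
        -6.45568227e-03],
       [ 1.53815651e-03, -2.03205835e-01, -9.79134834e-01,
         1.37479141e+00],
       [ 0.00000000e+00,  0.00000000e+00,  0.00000000e+00,
         1.00000000e+00]])}
wrist {'fx': 309.70691628693146, 'fy': 309.70691628693146, 'cx': 317.4943733355569, 'cy': 198.33835512341784, 'world_from_camera': array([[ 0.27544089,  0.93021852,  0.24254035,  0.08101242],
       [ 0.9613165 , -0.26608273, -0.0712079 ,  0.54716225],
       [-0.00170311,  0.25277161, -0.96752448,  0.38429674],
       [ 0.        ,  0.        ,  0.        ,  1.        ]])}
```

View pics/top0.png

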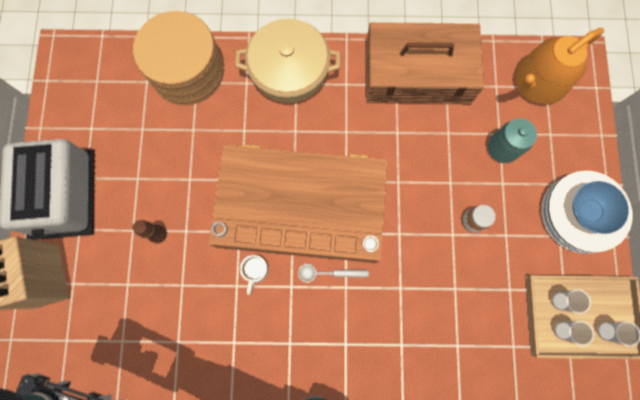

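View pics/scene0.png

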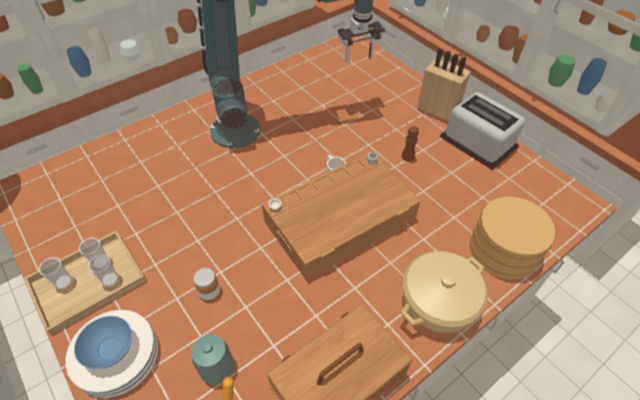

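View pics/wrist0.png

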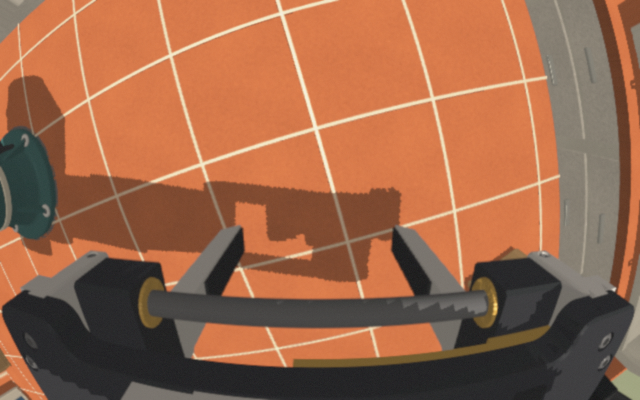

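The top view shows the chest with five blocks at about (245,234) to (345,244). The ring is at (219,229), the salt dish at (371,243), the mug at (254,268) and the spoon at (330,273). Next I'll zoom in.

```bash
cat > h.py <<'E'
import numpy as np
from bench import robot
def ray(n,u,v,z):
    c=robot.camera_params(n);T=c["world_from_camera"]
    d=T[:3,:3]@np.array([(u-c["cx"])/c["fx"],(v-c["cy"])/c["fy"],1]);o=T[:3,3]
    return o+d*(z-o[2])/d[2]
E
python3 - <<'E'
import cv2
p=cv2.imread("pics/top0.png")[140:300,200:400]
cv2.imwrite("pics/topz.png",cv2.resize(p,None,fx=4,fy=4,interpolation=cv2.INTER_CUBIC)[:600])
p=cv2.imread("pics/scene0.png")[140:280,255:425]
cv2.imwrite("pics/scz.png",cv2.resize(p,None,fx=4,fy=4,interpolation=cv2.INTER_CUBIC))
E
```

```text
(no output)
```

View pics/topz.png

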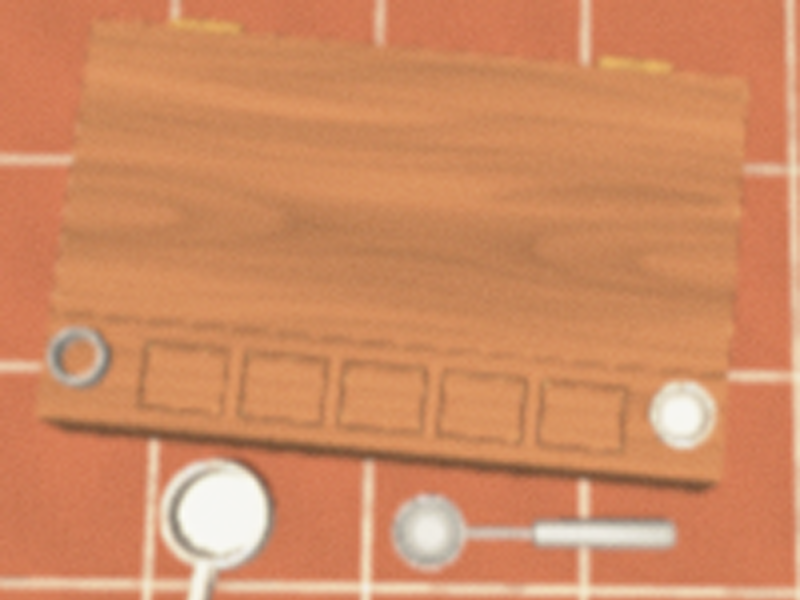

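View pics/scz.png

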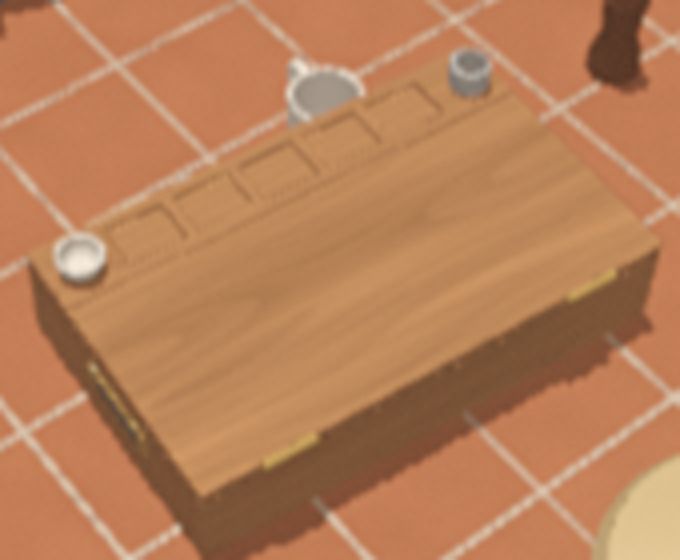

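In the zoomed top view the blocks are at (182,378) to (582,416), and the top face's corners are at (40,418), (718,486), (747,75) and (95,22). The scene view agrees.

```bash
cat >> h.py <<'E'
C0=None
def top(x,y,z): return ray("top",200+(x+.5)/4-.5,140+(y+.5)/4-.5,z)
def sc(x,y,z): return ray("scene",255+(x+.5)/4-.5,140+(y+.5)/4-.5,z)
E
python3 - <<'E'
from h import *
np.set_printoptions(precision=4,suppress=True)
B=np.array([top(x,y,.1035) for x,y in [(182,378),(284,388),(382,397),(482,407),(582,416)]])
print(B)
S=np.array([sc(x,y,.1035) for x,y in [(403,113),(341,142),(278,171),(213,204),(148,235)]]);print(S)
cs=np.array([top(x,y,.105) for x,y in [(40,418),(718,486),(747,75),(95,22)]]);print(cs)
for P in(B,S):
    d=P[0]-P[-1]; print(np.linalg.norm(d),"yaw",np.arctan2(-d[0],d[1]),P.mean(0))
print(np.linalg.norm(cs[0]-cs[1]),[np.arctan2(-(a-b)[0],(a-b)[1]) for a,b in((cs[0],cs[1]),(cs[3],cs[2]))],np.arctan2((cs[3]-cs[0])[1],(cs[3]-cs[0])[0]),np.arctan2((cs[2]-cs[1])[1],(cs[2]-cs[1])[0]))
print("ring",top(78,356,.133),"dish",top(682,414,.127),"cup",top(216,512,.062), sc(470,60,.133), sc(80,250,.127))
E
```

```text
[[ 0.5348  0.1964  0.1035]
 [ 0.529   0.1277  0.1035]
 [ 0.5237  0.0618  0.1035]
 [ 0.5179 -0.0054  0.1035]
 [ 0.5127 -0.0724  0.1035]]
[[ 0.5394  0.1921  0.1035]
 [ 0.533   0.1257  0.1035]
 [ 0.5263  0.0605  0.1035]
 [ 0.5223 -0.007   0.1035]
 [ 0.5167 -0.0712  0.1035]]
[[ 0.5065  0.2898  0.105 ]
 [ 0.4671 -0.1626  0.105 ]
 [ 0.7511 -0.1863  0.105 ]
 [ 0.7836  0.268   0.105 ]]
0.26967007596913606 yaw -0.08227030720135292 [0.5236 0.0616 0.1035]
0.2642534113403432 yaw -0.08614502563334572 [0.5275 0.06   0.1035]
0.45412403997060147 [np.float64(-0.08698447631297401), np.float64(-0.07150723588891421)] -0.07840697006607232 -0.083098900355544
ring [0.5446 0.2607 0.133 ] dish [ 0.5121 -0.1369  0.127 ] cup [0.4484 0.1756 0.062 ] [0.546  0.2626 0.133 ] [ 0.5121 -0.1352  0.127 ]
```

```bash
python3 -m crank '[[0,0,-0.075,-0.0625],[0,0,-0.075,-0.0625],[-0.12,-0.09,0,0],[-0.12,-0.09,0,0],[-0.12,-0.09,0,0],[-0.12,-0.09,0,0],[-0.12,-0.09,0,0],[-0.12,-0.09,0,0],[-0.12,-0.09,0,0],[-0.12,-0.09,0,0]]' 1
```

```text
time: 1.4
tool_pos: [0.331, 0.3689, 0.2088]
ee_rot: [-3.141, -0.0, 3.06]
wrist_force: [-0.3, -0.1, 0.3]
width: 0.0007
```

```bash
python3 -m crank '[[-0.12,-0.087,0,0],[-0.12,-0.087,0,0],[-0.12,-0.087,0,0],[-0.12,-0.087,0,0],[-0.12,-0.087,0,0],[-0.12,-0.087,0,0],[-0.12,-0.087,0,0],[-0.12,-0.087,0,0],[-0.13,-0.09,0,0],[0,0,0.1,0]]'
python3 - <<'E'
from h import *;import cv2
print(robot.get_obs()['tool_pos'],robot.get_obs()['wrist_force'])
print(robot.camera_params("wrist"))
for n in("wrist","top"):
    p,d=robot.snapshot(n);cv2.imwrite(f"pics/{n}1.png",p[:,:,::-1])
p=cv2.imread("pics/top1.png")[140:290,200:400]
cv2.imwrite("pics/top1z.png",cv2.resize(p,None,fx=4,fy=4,interpolation=cv2.INTER_CUBIC))
E
```

```text
time: 2.65
tool_pos: [0.5372, 0.194, 0.1899]
ee_rot: [3.141, 0.003, 3.057]
wrist_force: [-0.8, 0.3, 1.0]
width: 0.0001
[0.53721544 0.19396858 0.18986264] [-0.84882295  0.27572548  0.99689985]
{'fx': 309.70691628693146, 'fy': 309.70691628693146, 'cx': 317.4943733355569, 'cy': 198.33835512341784, 'world_from_camera': array([[ 8.54687431e-02,  9.63206479e-01,  2.54810465e-01,
         4.64308244e-01],
       [ 9.96340670e-01, -8.27809423e-02, -2.12740275e-02,
         1.98287097e-01],
       [ 6.02169233e-04,  2.55696293e-01, -9.66756972e-01,
         3.95651031e-01],
       [ 0.00000000e+00,  0.00000000e+00,  0.00000000e+00,
         1.00000000e+00]])}
```

View pics/wrist1.png

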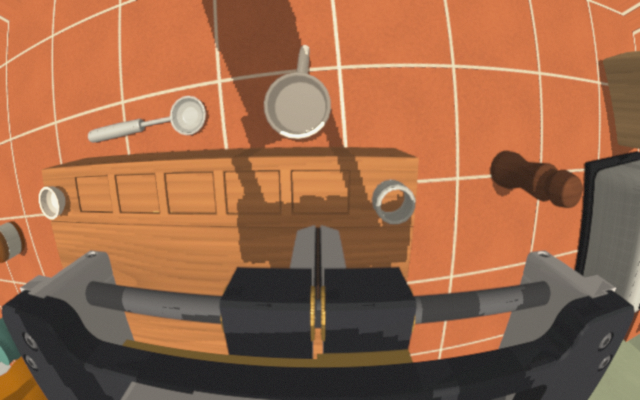

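View pics/top1z.png

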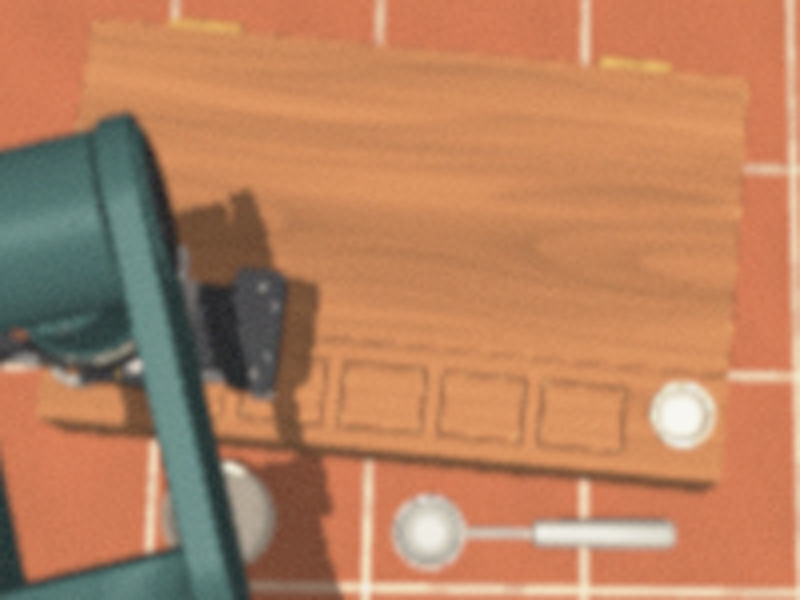

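The wrist view shows the five blocks at about (94,194), (137,193), (190,193), (252,192) and (321,191). I'll localise them through the fisheye.

Run:
```python
import cv2
p=cv2.imread("pics/wrist1.png")[140:270,30:430]
cv2.imwrite("pics/w1z.png",cv2.resize(p,None,fx=2,fy=2,interpolation=cv2.INTER_CUBIC))
from h import *
np.set_printoptions(precision=4,suppress=True)
c=robot.camera_params("wrist");T=c["world_from_camera"]
def w(u,v,z):
    k=np.array([u-c["cx"],v-c["cy"]])/c["fx"];r=np.linalg.norm(k)
    d=T[:3,:3]@np.array([*(k/r*np.sin(r)),np.cos(r)]);return T[:3,3]+d*(z-T[2,3])/d[2]
for q in [(94,194),(137,193),(190,193),(252,192),(321,191)]: print(w(*q,.1035))
for q in [(292,170),(349,170),(351,213),(291,213)]: print(w(*q,.104))
```

```text
[ 0.5092 -0.068   0.1035]
[ 0.5139 -0.0023  0.1035]
[0.5198 0.0636 0.1035]
[0.5246 0.1294 0.1035]
[0.5293 0.1963 0.1035]
[0.5066 0.1707 0.104 ]
[0.511  0.2244 0.104 ]
[0.5535 0.2238 0.104 ]
[0.5486 0.1654 0.104 ]
```

View pics/w1z.png

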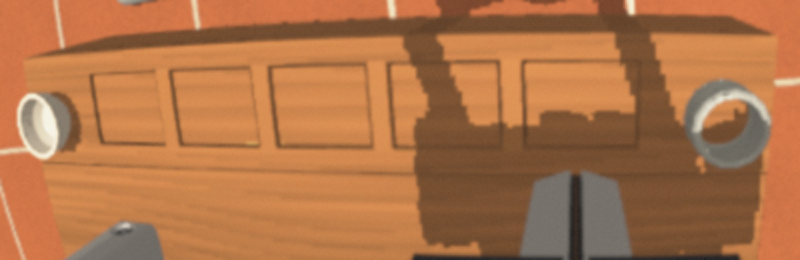

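```bash
python3 -m crank '[[0.016,0.006,0.06,0],[0,0,0.06,0],[0,0,0.06,0],[0,0,0.06,0],[0,0,0.06,0],[0,0,0.04,0],[0,0,0.02,0],[0,0,0,0],[0,0,0,0],[0,0,0,0]]'
```

```text
time: 4.0
tool_pos: [0.5322, 0.1969, 0.1177]
ee_rot: [3.141, 0.001, 3.06]
wrist_force: [-0.2, 0.3, 0.6]
width: 0.0004
```

```bash
python3 -m crank '[[0,0,0.01,0],[0,0,0.01,0],[0,0,0.005,0],[0,0,0.005,0],[0,0,0,0],[0,0,0,0],[0,0,0,0],[0,0,0,0],[0,0,0,0],[0,0,0,0]]'
```

```text
time: 5.25
tool_pos: [0.5319, 0.1968, 0.1112]
ee_rot: [3.142, 0.0, 3.06]
wrist_force: [-0.4, -0.4, 0.2]
width: 0.0001
```

```bash
python3 -m crank '[[0,0,0.005,0],[0,0,0,0],[0,0,0,0],[0,0,0,0],[0,0,0,0],[0,0,0,0],[0,0,0,0],[0,0,0,0],[0,0,0,0],[0,0,0,0]]'
```

```text
time: 6.5
tool_pos: [0.5319, 0.1968, 0.1102]
ee_rot: [3.142, -0.0, 3.06]
wrist_force: [-0.2, 0.1, 0.3]
width: 0.0007
```

```bash
python3 -m crank '[[0,0,0.005,0],[0,0,0,0],[0,0,0,0],[0,0,0,0],[0,0,0.005,0],[0,0,0,0],[0,0,0,0],[0,0,0,0],[0,0,0,0],[0,0,0,0]]'
```

```text
time: 7.75
tool_pos: [0.5319, 0.1968, 0.1082]
ee_rot: [3.141, 0.0, 3.06]
wrist_force: [0.2, -0.2, 0.8]
width: 0.0002
```

```bash
python3 -m crank '[[0,0,0.005,0],[0,0,0,0],[0,0,0,0],[0,0,0,0],[0,0,0,0],[0,0,0,0],[0,0,0,0],[0,0,0,0],[0,0,0,0],[0,0,0,0]]'
```

```text
time: 9.0
tool_pos: [0.5319, 0.1968, 0.1072]
ee_rot: [3.141, 0.0, 3.06]
wrist_force: [0.5, -0.3, 0.2]
width: 0.0004
```

Run:
```python
from h import *;import cv2
p,d=robot.snapshot("wrist");cv2.imwrite("pics/wrist2.png",p[:,:,::-1])
p,d2=robot.snapshot("scene");cv2.imwrite("pics/sc2z.png",cv2.resize(p[110:280,255:425,::-1],None,fx=3.5,fy=3.5,interpolation=cv2.INTER_CUBIC))
# depth check of rail height, top view initial
D=np.load("pics/top0.npy");c=robot.camera_params("top");T=c["world_from_camera"]
for u,v in [(257,235),(320,242),(300,200),(295,239),(300,260),(300,120)]:
    z=np.median(D[v-1:v+2,u-1:u+2]);print((T[:3,:3]@np.array([(u-c["cx"])/c["fx"]*z,(v-c["cy"])/c["fy"]*z,z])+T[:3,3]).round(4))
```

```text
[0.5329 0.1644 0.1037]
[ 0.5161 -0.0051  0.1038]
[0.6301 0.0509 0.1046]
[0.5233 0.0621 0.1039]
[ 0.4757  0.0519 -0.0005]
[ 9.015e-01  6.100e-02 -3.000e-04]
```

View pics/wrist2.png

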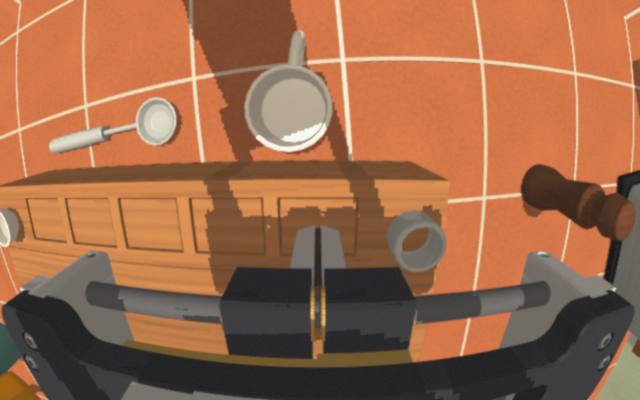

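View pics/sc2z.png

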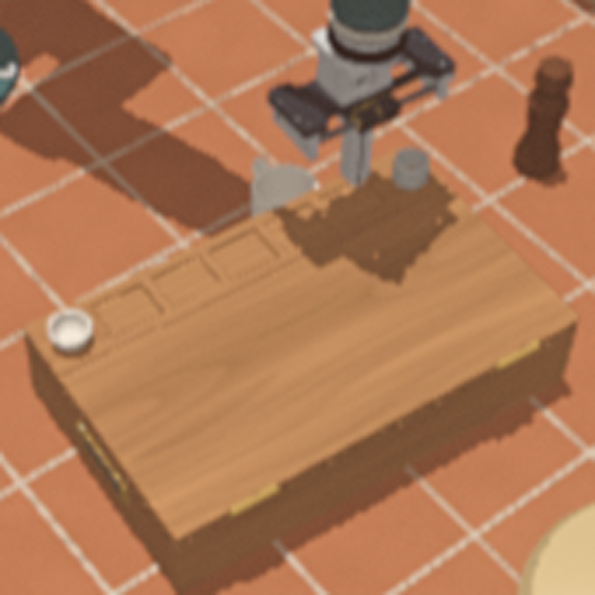

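```bash
python3 - <<'E'
from h import *
for z in (.09,.1,.11,.12): print(z,ray("scene",255+355/3.5,110+181/3.5,z).round(4))
E
python3 -m crank '[[0,0,0.005,0],[0,0,0,0],[0,0,0,0],[0,0,0,0],[0,0,0.005,0],[0,0,0,0],[0,0,0,0],[0,0,0,0],[0,0,0,0],[0,0,0,0]]'
```

```text
0.09 [0.5091 0.2239 0.09  ]
0.1 [0.516  0.2171 0.1   ]
0.11 [0.5229 0.2104 0.11  ]
0.12 [0.5298 0.2037 0.12  ]
time: 10.35
tool_pos: [0.5319, 0.1968, 0.1052]
ee_rot: [3.142, 0.0, 3.06]
wrist_force: [-0.1, -0.3, 0.7]
width: 0.0007
```

```bash
python3 -m crank '[[0,0,0.005,0],[0,0,0,0],[0,0,0,0],[0,0,0.005,0],[0,0,0,0],[0,0,0,0],[0,0,0,0],[0,0,0,0],[0,0,0,0],[0,0,0,0]]'
```

```text
time: 11.6
tool_pos: [0.5319, 0.1968, 0.1032]
ee_rot: [3.142, 0.0, 3.06]
wrist_force: [-0.1, -0.9, -0.4]
width: 0.0002
```

Run:
```python
from h import *;import cv2
p,d=robot.snapshot("scene");cv2.imwrite("pics/sc3z.png",cv2.resize(p[130:190,320:400,::-1],None,fx=9,fy=9,interpolation=cv2.INTER_CUBIC))
c=robot.camera_params("scene");T=c["world_from_camera"]
for v in range(148,172):
  r=[]
  for u in (353,355,357,359):
    z=d[v,u];q=T[:3,:3]@np.array([(u-c["cx"])/c["fx"]*z,(v-c["cy"])/c["fy"]*z,z])+T[:3,3];r.append(tuple((q*1000).round().astype(int).tolist()))
  print(v,r)
```

```text
148 [(559, 154, 240), (539, 182, 208), (563, 168, 235), (567, 174, 235)]
149 [(528, 183, 194), (543, 179, 209), (563, 169, 230), (541, 199, 195)]
150 [(529, 183, 190), (542, 180, 203), (546, 186, 202), (541, 200, 190)]
151 [(530, 182, 187), (540, 182, 195), (541, 191, 191), (542, 200, 186)]
152 [(527, 185, 178), (541, 182, 190), (542, 191, 186), (541, 200, 180)]
153 [(531, 183, 177), (541, 182, 186), (542, 190, 182), (545, 197, 180)]
154 [(527, 186, 168), (538, 185, 177), (542, 191, 177), (541, 201, 170)]
155 [(533, 181, 170), (541, 183, 176), (543, 191, 172), (547, 196, 172)]
156 [(531, 183, 163), (544, 181, 175), (541, 193, 164), (544, 200, 163)]
157 [(532, 183, 158), (541, 184, 166), (542, 193, 161), (544, 200, 158)]
158 [(531, 184, 153), (542, 184, 161), (547, 188, 163), (543, 201, 152)]
159 [(533, 183, 150), (543, 183, 158), (542, 194, 150), (543, 202, 146)]
160 [(536, 181, 148), (546, 180, 157), (544, 192, 147), (543, 203, 140)]
161 [(536, 181, 143), (544, 182, 149), (540, 196, 137), (546, 201, 139)]
162 [(511, 204, 103), (543, 184, 142), (541, 195, 133), (523, 223, 101)]
163 [(515, 201, 103), (543, 185, 136), (542, 195, 129), (525, 222, 97)]
164 [(520, 197, 105), (524, 203, 104), (527, 211, 101), (533, 215, 104)]
165 [(521, 197, 99), (527, 201, 102), (531, 207, 102), (536, 212, 103)]
166 [(521, 197, 94), (529, 200, 99), (530, 208, 95), (536, 212, 98)]
167 [(530, 189, 101), (535, 194, 103), (537, 202, 100), (544, 206, 103)]
168 [(532, 188, 99), (538, 192, 102), (542, 197, 102), (546, 203, 102)]
169 [(536, 184, 100), (543, 187, 104), (541, 199, 95), (551, 199, 103)]
170 [(537, 183, 96), (542, 188, 97), (550, 191, 102), (556, 195, 105)]
171 [(544, 177, 101), (547, 185, 98), (554, 188, 102), (558, 193, 103)]
```

View pics/sc3z.png

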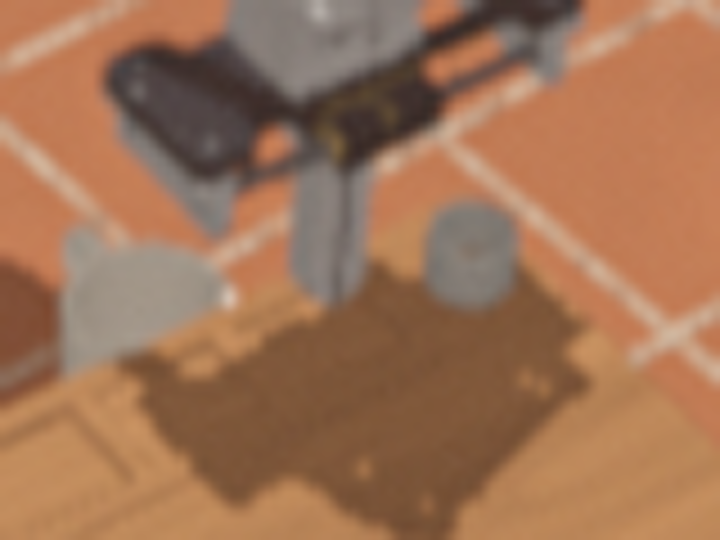

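The scene depth puts the closed fingertips at z ≈ 0.128, about 25 mm higher than the pose suggests. So I'll keep going down by touch, in small steps.

```bash
python3 -m crank '[[0,0,0.01,0],[0,0,0.01,0],[0,0,0.01,0],[0,0,0.01,0],[0,0,0.01,0],[0,0,0.01,0],[0,0,0.01,0],[0,0,0,0],[0,0,0,0],[0,0,0,0]]'
python3 - <<'E'
from h import *;import cv2
print(robot.get_obs()['wrist_force'])
p,d=robot.snapshot("scene");cv2.imwrite("pics/sc4z.png",cv2.resize(p[130:190,320:400,::-1],None,fx=9,fy=9,interpolation=cv2.INTER_CUBIC))
c=robot.camera_params("scene");T=c["world_from_camera"]
V,U=np.mgrid[120:200,310:420];z=d[120:200,310:420]
P=np.stack([(U-c["cx"])/c["fx"]*z,(V-c["cy"])/c["fy"]*z,z],-1)@T[:3,:3].T+T[:3,3]
m=(P[...,2]>.112)&(P[...,0]>.525)&(P[...,0]<.56)&(P[...,1]>.17)&(P[...,1]<.22)
print("finger zmin",np.sort(P[m][:,2])[:10].round(4), P[m].mean(0))
m=(abs(P[...,0]-.53)<.05)&(P[...,1]>.22)&(P[...,1]<.3)&(P[...,2]>.14)
print("over ring zmin",np.sort(P[m][:,2])[:10].round(4))
E
```

```text
time: 12.9
tool_pos: [0.532, 0.1969, 0.0893]
ee_rot: [3.141, 0.0, 3.06]
wrist_force: [-0.3, 0.9, 0.2]
width: 0.0004
[-0.32104794  0.85435348  0.16339909]
finger zmin [0.1154 0.1183 0.1199 0.1204 0.1205 0.122  0.1226 0.1245 0.1257 0.1263] [0.54751238 0.18966857 0.21221789]
over ring zmin [0.2083 0.2106 0.2119 0.212  0.212  0.2138 0.2139 0.2143 0.2146 0.216 ]
```

View pics/sc4z.png

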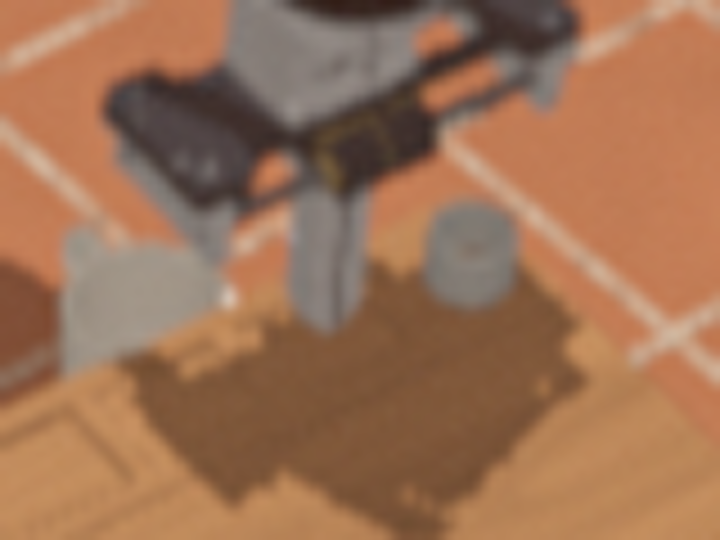

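```bash
python3 -m crank '[[0,0,0.01,0],[0,0,0.01,0],[0,0,0.005,0],[0,0,0,0],[0,0,0.005,0],[0,0,0,0],[0,0,0.005,0],[0,0,0,0],[0,0,0,0],[0,0,0,0]]'
```

```text
time: 14.2
tool_pos: [0.5319, 0.1968, 0.0822]
ee_rot: [3.141, 0.0, 3.06]
wrist_force: [0.4, -0.6, 0.7]
width: 0.0007
```

```bash
python3 -m crank '[[0,0,0.005,0],[0,0,0,0],[0,0,0,0],[0,0,0.005,0],[0,0,0,0],[0,0,0,0],[0,0,0,0],[0,0,0,0],[0,0,0,0],[0,0,0,0]]'
```

```text
time: 15.45
tool_pos: [0.5319, 0.1968, 0.0802]
ee_rot: [3.142, 0.0, 3.06]
wrist_force: [-0.1, -0.2, 0.1]
width: 0.0004
```

```bash
python3 -m crank '[[0,0,0.005,0],[0,0,0,0],[0,0,0,0],[0,0,0.005,0],[0,0,0,0],[0,0,0,0],[0,0,0,0],[0,0,0,0],[0,0,0,0],[0,0,0,0]]'
python3 - <<'E'
from h import *;import cv2
p,d=robot.snapshot("scene");cv2.imwrite("pics/sc5z.png",cv2.resize(p[130:190,320:400,::-1],None,fx=9,fy=9,interpolation=cv2.INTER_CUBIC))
E
```

```text
time: 16.7
tool_pos: [0.5319, 0.1969, 0.0782]
ee_rot: [3.141, -0.0, 3.06]
wrist_force: [-0.2, -0.2, 1.3]
width: 0.0004
```

View pics/sc5z.png

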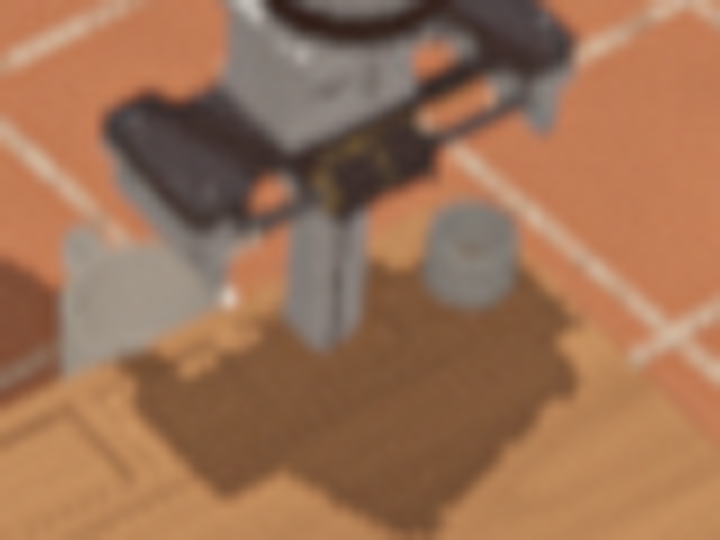

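```bash
python3 -m crank '[[0,0,0.005,0],[0,0,0,0],[0,0,0,0],[0,0,0.0,0],[0,0,0,0],[0,0,0,0],[0,0,0,0],[0,0,0,0],[0,0,0,0],[0,0,0,0]]'; python3 -c "
from bench import robot;print(robot.get_obs()['tool_pos'],robot.get_obs()['wrist_force'],robot.get_obs()['joint_torque'])"
```

```text
time: 18.0
tool_pos: [0.532, 0.1969, 0.0775]
ee_rot: [3.141, 0.0, 3.06]
wrist_force: [-0.8, 0.2, 5.3]
width: 0.0002
[0.53202643 0.19687222 0.07750075] [-0.7772188   0.2139917   5.32998036] [-3.98057560e-02 -3.34250987e+01 -2.71774828e+01  2.24939076e-02
 -3.08756847e-01  9.59032354e-05]
```

```bash
python3 -m crank '[[0,0,0.005,0],[0,0,0,0],[0,0,0,0],[0,0,0.0,0],[0,0,0,0],[0,0,0,0],[0,0,0,0],[0,0,0,0],[0,0,0,0],[0,0,0,0]]'
```

```text
time: 19.25
tool_pos: [0.5321, 0.1969, 0.0775]
ee_rot: [3.141, 0.001, 3.06]
wrist_force: [-2.5, -0.1, 8.9]
width: 0.0003
```

Block 1 (+134) holds at z 0.0775 with 8.9 N on it, so it looks solid. Before moving on I'll check that the tip is inside the pocket.

Run:
```python
from h import *;import cv2
p,d=robot.snapshot("wrist");cv2.imwrite("pics/w3z.png",cv2.resize(p[150:300,200:460,::-1],None,fx=3,fy=3,interpolation=cv2.INTER_CUBIC))
```

```text
(no output)
```

View pics/w3z.png

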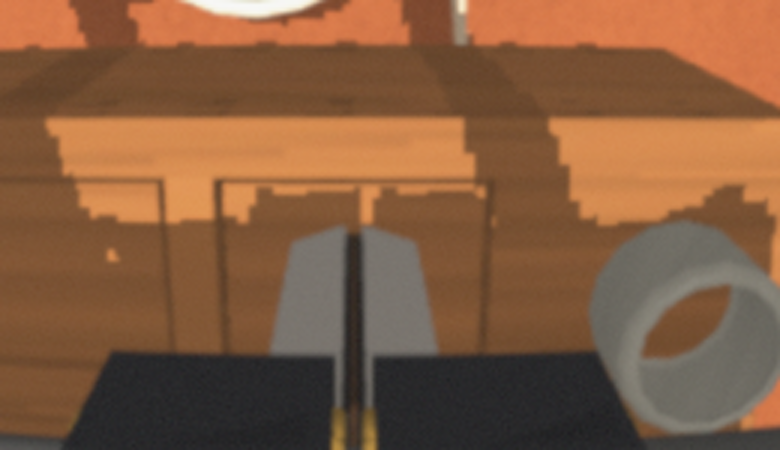

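The tip sits well inside the pocket, so block 1 is solid. Next I'll lift and move to block 2 (+67).

```bash
python3 -m crank '[[0,0,-0.0315,0],[0,-0.085,0,0],[0,-0.085,0,0],[0,-0.085,0,0],[0,-0.08,0,0],[0,0,0,0],[0,0,0.025,0],[0,0,0.0075,0],[0,0,0,0],[0,0,0,0]]'
```

```text
time: 20.55
tool_pos: [0.5269, 0.1302, 0.0774]
ee_rot: [-3.141, 0.002, 3.061]
wrist_force: [-1.0, -2.6, 6.1]
width: 0.0006
```

```bash
python3 -m crank '[[0,0,0.0025,0],[0,0,0,0],[0,0,0,0],[0,0,0.0,0],[0,0,0,0],[0,0,0,0],[0,0,0,0],[0,0,0,0],[0,0,0,0],[0,0,0,0]]'
```

```text
time: 21.8
tool_pos: [0.5269, 0.1302, 0.0775]
ee_rot: [-3.141, 0.002, 3.061]
wrist_force: [-2.2, -2.6, 7.8]
width: 0.0003
```

Block 2 is solid too: z stays at 0.0775 with 7.8 N. Next is block 3.

```bash
python3 -m crank '[[0,0,-0.035,0],[0,-0.085,0,0],[0,-0.085,0,0],[0,-0.085,0,0],[0,-0.08,0,0],[0,0,0,0],[0,0,0.025,0],[0,0,0.01,0],[0,0,0,0],[0,0,0,0]]'
```

```text
time: 23.05
tool_pos: [0.5214, 0.0633, 0.0775]
ee_rot: [-3.141, 0.002, 3.061]
wrist_force: [-2.5, -1.9, 8.6]
width: 0.0
```

Block 3 is solid. Next is block 4 (-67).

```bash
python3 -m crank '[[0,0,-0.035,0],[0,-0.085,0,0],[0,-0.085,0,0],[0,-0.085,0,0],[0,-0.08,0,0],[0,0,0,0],[0,0,0.025,0],[0,0,0.01,0],[0,0,0,0],[0,0,0,0]]'
```

```text
time: 24.3
tool_pos: [0.5159, -0.0035, 0.0758]
ee_rot: [-3.141, 0.001, 3.061]
wrist_force: [0.7, -2.5, 3.1]
width: 0.0008
```

Block 4 gives: z is 1.7 mm lower at 3.1 N. That makes it the catch, so I'll press it right in.

```bash
python3 -m crank '[[0,0,0.01,0],[0,0,0.005,0],[0,0,0.005,0],[0,0,0.005,0],[0,0,0,0],[0,0,0,0],[0,0,0,0],[0,0,0,0],[0,0,0,0],[0,0,0,0]]'
python3 - <<'E'
from h import *;import cv2
p,d=robot.snapshot("scene");cv2.imwrite("pics/sc6.png",p[:,:,::-1])
E
```

```text
time: 25.55
tool_pos: [0.5159, -0.0035, 0.0723]
ee_rot: [3.141, 0.002, 3.06]
wrist_force: [-2.8, 0.1, 10.5]
width: 0.0005
```

View pics/sc6.png

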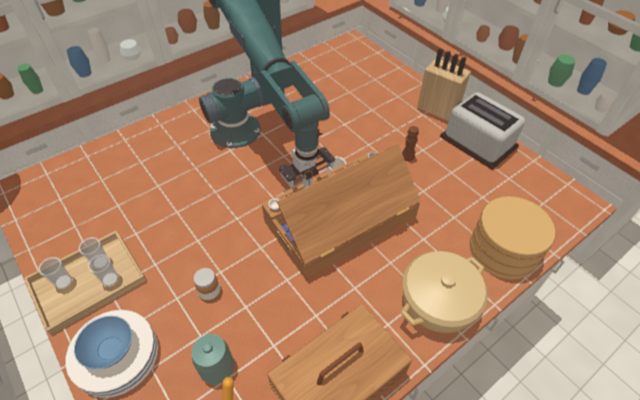

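The catch is fully in and the lid is rising. I'll withdraw straight up out of the pocket, then back towards the robot.

```bash
python3 -m crank '[[0,0,-0.05,0],[0,0,-0.05,0],[0.05,0,-0.05,0],[0.1,0,-0.08,0],[0.1,0,-0.08,0],[0.1,0,-0.08,0],[0.1,0,-0.08,0],[0.1,0,-0.08,0],[0,0,0,0],[0,0,0,0]]'
python3 -m crank '[[0,0,0,0],[0,0,0,0],[0,0,0,0],[0,0,0,0],[0,0,0,0],[0,0,0,0],[0,0,0,0],[0,0,0,0],[0,0,0,0],[0,0,0,0]]'
python3 - <<'E'
from h import *;import cv2
for n in("scene","top"):
    p,d=robot.snapshot(n);cv2.imwrite(f"pics/{n}7.png",p[:,:,::-1])
print(robot.get_obs()['wrist_force'])
E
```

```text
time: 26.85
tool_pos: [0.4058, 0.0056, 0.1798]
ee_rot: [3.141, -0.001, 3.06]
wrist_force: [-1.3, 0.0, -0.1]
width: 0.0006
time: 28.1
tool_pos: [0.4059, 0.0055, 0.1805]
ee_rot: [3.142, 0.0, 3.06]
wrist_force: [-0.2, -0.3, -1.2]
width: 0.0
[ 0.39881516  0.25521453 -0.40284522]
```

View pics/scene7.png

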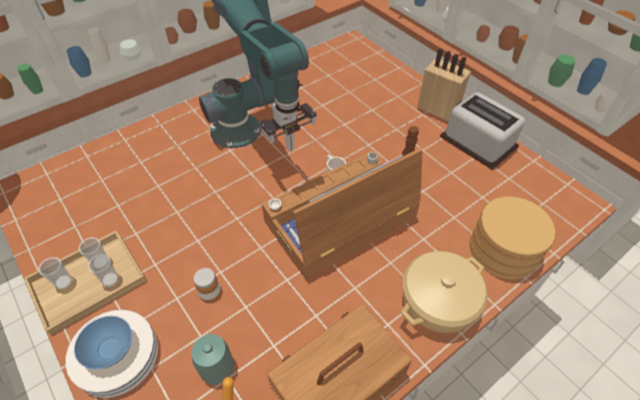

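View pics/top7.png

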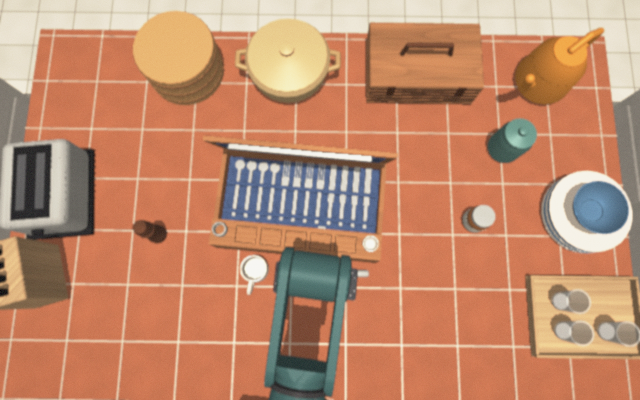

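The lid stands open. The ring (219,229), dish (371,243), mug (254,268), mill and jar are where they were. One last check that the lid is still, then I'll hand in.

```bash
python3 -m crank '[[0,0,0,0],[0,0,0,0],[0,0,0,0],[0,0,0,0],[0,0,0,0],[0,0,0,0],[0,0,0,0],[0,0,0,0],[0,0,0,0],[0,0,0,0]]'
python3 - <<'E'
from h import *;import cv2
p,d=robot.snapshot("top");a=cv2.imread("pics/top7.png");b=cv2.imread("pics/top0.png");q=p[:,:,::-1]
f=lambda x,y:np.abs(cv2.GaussianBlur(x,(5,5),0).astype(int)-cv2.GaussianBlur(y,(5,5),0)).max()
print("lid moving?",f(q[130:170,200:400].copy(),a[130:170,200:400].copy()))
for n,(u,v) in dict(ring=(219,229),dish=(371,243),cup=(254,268),mill=(150,230),jar=(480,218),spoonbowl=(307,272),handle=(362,274)).items():
    s=np.s_[v-10:v+10,u-10:u+10];print(n,f(q[s].copy(),b[s].copy()))
print(robot.close_job())
E
```

```text
time: 29.45
tool_pos: [0.4059, 0.0055, 0.1804]
ee_rot: [3.141, -0.0, 3.06]
wrist_force: [0.2, 0.6, 0.6]
width: 0.0004
lid moving? 3
ring 25
dish 23
cup 2
mill 3
jar 2
spoonbowl 149
handle 137
the job is handed in; nothing more can be done
None
```

The chest is open. The catch was the fourth block from the left (chest y -67 mm). I pressed it fully in, the lid sprang up, and I drew the hand back clear of the chest. I handed the job in at about 29.5 s.

- **Finding the catch:** I felt the blocks from the left (+y) end. The first three stayed put under about 8 to 9 N, and the fourth sank at about 3 N. Pressed in, it travelled about 5 mm with a final force of 10.5 N. I did not touch the fifth.
- **Lid:** it stands open and did not change between the last two top pictures, 1.25 s apart. I did not measure its angle.
- **Other things:** the mug, mill and jar match their starting pictures.
    - **Ring and dish:** their patches changed slightly, which I put down to the open lid beside them. By eye they are in the same place.
    - **Spoon:** this check did not work. The arm hid most of it in the last top views. The hand was always well above it.
- **Disagreement:** with the gripper shut, the fingertips turned out to be about 26 mm behind the TCP, not 8 mm ahead as stated. I went by touch instead, which cost about 12 s.

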